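# Hold a measuring probe centred in a lens jig

### The job

Pull the slim measuring probe up out of its socket in the tool stand, leaving the stout plug gauge in the other socket, and lower its stem, upright, through the guide ring of the lens jig; neither probe nor gripper may ever touch the ring, the lens or any other part of the jig. Finish still holding the probe there: upright, still, centred in the ring, its tip about 10 mm above the lens. Do not let go of it.

Things in the scene. Friction and masses are not known exactly. Their poses are not given: they have to be found in the camera images.
- probe_grip (a point): Centre of the slim probe's handle (14 mm diameter, 60 mm tall). Loose round metal tool, 30 to 65 g; below the handle a flange 27 mm wide, 4 mm thick, then a stem 8 mm in diameter, 75 mm long. z axis: from tip up to handle. It starts upright in either socket of the stand, flange on the rim, this point 124 mm above the worktop. Its handle is the slimmer, taller one.
- probe_tip (a point): Lower end of the probe's stem, on its centre line, 109 mm below probe_grip; z axis up along the probe.
- plug_grip (a point): Centre of the handle of the stout plug gauge, which stands loose in the other socket: handle 23 mm in diameter and 34 mm tall, its top 128 mm above the worktop; same metal as the probe.
- stand_top (a point): Point midway between the stand's two sockets at the height of their rims, 90 mm above the worktop. The stand is fixed: a foot plate 62 x 134 mm, 14 mm high, with two upright tubes, 32 mm outside, 18 mm bore, whose centres lie 42 mm to each side along this point's y axis.
- guide (a point): Centre of the mouth (top face) of the jig's guide ring, 78 mm above the worktop. Ring 38 mm outside, upright bore 20 mm in diameter, 16 mm high, open at both ends. It is carried from its +x side by an arm on a column 62 mm away. The jig is fixed and nowhere higher than 85 mm.
- lens_top (a point): Centre of the upper face of the lens blank (67 mm across) fixed in the jig, straight below the guide: 49 mm below guide, 33 mm below the ring's underside, 29 mm above the worktop.
- probe: The probe as a whole; origin on its centre line at the underside of its flange, 75 mm above the tip and 34 mm below probe_grip; z up along the handle.
- jig: The lens jig with its lens; origin on the worktop straight below the guide, x toward its column, z up; base plate 140 x 110 mm, 14 mm high.

How it is judged (in metres and radians):
On the way, in this order (a step that is already met when the one before it is completed fails the run):
1. the probe is held by the fingers with its tip above the socket rims (z of probe_tip in the frame of stand_top above 0.005 m and contact force between the fingers and probe above 0.5 N), for 0.2 s.
2. the stem is through the guide ring: the tip is below the ring's underside and within 6 mm of its axis, the probe upright (z of probe_tip in the frame of guide below -0.017 m and horizontal distance between probe_tip and guide below 0.006 m and angle between probe_tip's own z axis and vertical below 0.12 rad), for 0.2 s.
At the end, for the whole second after the job is handed in: The fingers hold the probe still (under 10 mm/s) and within 0.08 rad of upright, its stem down through the guide ring, the tip within 4 mm of the ring's axis and 4 to 16 mm above the lens, touching no part of the jig or lens; the plug gauge still stands in its socket (horizontal distance between probe_tip and guide below 0.004 m and angle between probe_tip's own z axis and vertical below 0.08 rad and contact force between the fingers and probe above 0.5 N and z of probe_tip in the frame of lens_top between 0.004 and 0.016 m and linear speed of probe below 0.01 m/s and contact force between probe and jig below 0.1 N and height (world z) of plug_grip above 0.1 m); the arm keeps its last pose, push and grip.
It fails at once if the probe touches the guide ring, the lens or another part of the jig (contact force between probe and jig above 0.3 N).
It fails at once if the plug gauge is taken out or knocked about (distance of plug_grip from where it was at the start of the episode above 0.02 m).
It fails at once if the robot itself pushes on the jig (contact force between any of the arm, the fingers and jig above 1 N).
It also fails if it takes over 48 s, if anything falls off the work surface, if the arm or the gripper's body presses on something with over 40 N, if the wrist force passes 120 N, or if a joint passes its speed limit or range.

### The arm

A 6-joint arm with a two-finger parallel gripper is mounted at the origin on a cart in front of the work surface, level with it; the furniture and walls round the work are solid. World frame = base frame: x ahead of the robot, y to its left, z up, the work surface at z = 0. Lengths are in m, angles in degrees, forces in N, time in s.
With the tool pointing down it reaches from about 0.375 to 0.9 m from the base axis. Payload 3.1 kg.
Tool frame: the origin (TCP) lies on the centre line of the jaws, within the pads' length; the fingertips stand 14 mm ahead of it and the grasp point (between the pads) lies 5 mm behind it (bot.tips_ahead is the distance from the TCP to the fingertips, in m); z points along the fingers, y is the line along which they close (so a half turn about z gives the same grasp; the last joint's range is limited). The gripper opens to 87 mm and grips with 3 to 60 N. Pads are 19 mm wide; open, the fingers measure 117 mm over their backs; the gripper's body (75 mm by 190 mm) begins 51 mm behind the grasp point.
Start: joints at [61.049, 30.224, 82.088, -0, 67.689, -10.227], TCP at [0.201, 0.592, 0.237] pointing down, gripper open.
Joint ranges: [-176.69, 176.69], [-43.24, 126.21], [12.49, 139.97], [-82, 262], [0, 151.66], [-163.58, 163.58]. Speed limits (degrees/s): [159.86, 159.86, 180, 180, 180, 180].

### API

Orientations are given as a 3x3 rotation matrix whose columns are the frame's x, y, z axes.
In Python, from rig import bot gives the robot as it stands.
- The arm moves only by the tool play_rows, never from a script. Its argument "moves" is a list that holds one entry, the list of rows, each a list of 6 numbers: the shift along the tool's x, y, z in mm, then the turn, a rotation vector about the tool's x, y, z in rad. A call has 1 to 5 rows; each row shifts and turns the commanded pose from where the row before left it, along the tool's axes as they then stand; what a row does not reach is not made up. A row lasts 1/10 s, in which the tool goes at most 50 mm and 8.59 degrees, less where a joint would pass 70% of its speed; a pose out of reach is approached as far as the arm can. A call with a gripper value outside its range is refused whole. "fingers" is the opening, from -1 (shut) to 1 (fully open), set as the call begins (left out, the last holds). The fingers move at their own pace and stop on an object; the grip force is fixed at half the most. Time passes only in rows, so rows that do not move let the fingers close. It gives the time, the measured TCP pose, the force, the opening and the grip force at its end, in the units of the state.
- bot.read_state(): the state, without advancing time (a new reading comes with each control period).
- bot.capture(name): name is "scene" or "side" or "wrist"; returns a dict with "image" (420x560x3 uint8, blue, green, red), "fx", "fy", "cx", "cy" (pixels), "R" (3x3) and "t" (3): a world point X has camera coordinates R X + t. Camera axes: x right, y down, z forward; pixel columns grow to the right and rows downward; lengths in m; the calibration is good to about 2 mm. A picture is of the moment at which its call begins. There is no depth.
- bot.hand_in(): hands the job in; it is judged then, once.
Trained networks look in a picture, given as the dict that the camera call returned (one of the last four; its "shot" number tells which), for a name from the list of things; names that differ only in an ending like _2 or _b are one class to them, and where a whole thing is asked for, a point or a joint stands for the part that bears it (a point fixed in the world has none). Each returns a list of dicts, best first, with "confidence" (0 to 1); they miss things now and then, are a little off and sometimes report something else, mostly with a low value. They report only what shows in the picture. A call takes as long as a camera call.
- bot.search_frame(picture, query): "centre" ([column, row] in pixels, amid what is visible of it).
- bot.silhouettes(picture, query): "pixels" (420x560 bool, what is visible of it) and "centre" ([column, row] in pixels, amid what is visible of it).
- bot.pinpoint(picture, query): "centre" ([column, row] in pixels: a listed point, or the origin of a listed thing).
The state is a dict: "time_s": time; "joint_positions": joint angles; "qvel": joint speeds; "tau": joint torques, N m; "position": TCP position; "tcp_rot": TCP orientation; "force": force on the tool from outside, world axes, zero at the start; "moment": the same for the moment, N m; "opening": opening from 0.0 (shut) to 1.0 (fully open); "grasp_force": force on a finger pad.
Only numpy, scipy, OpenCV 4.12 (cv2) and the standard library are available. Lean on these libraries where they do the work, as an engineer would, in place of code of your own. Each camera call takes 0.05 s, during which the arm holds its last target. There are 200 camera calls.

## Working session

There is one attempt and no reset: what is moved stays moved. The work goes in short steps, Python scripts to look and compute and a tool call to move; the robot and the scene stay as the last step left them, time stands still between calls to the robot, and variables do not carry over. Pictures are saved under pics/ and viewed, at most 10 in all, crops included, and the job is handed in when it is done.

Besides the shell and the picture viewer there is one more tool, called after "Emit:" by a JSON object that holds its "method" and its "body". play_rows: Moves the arm, as the interface text tells. Its arguments: {"type":"object","properties":{"moves":{"type":"array","items":{"type":"array","items":{"type":"array","items":{"type":"number"}}}},"fingers":{"type":"number"}},"required":["moves"]}

```bash
mkdir -p pics; cat > h.py <<'E'
from rig import bot
import numpy as np, cv2
def ray(p,c):
    R=np.array(p["R"]);t=np.array(p["t"])
    d=R.T@np.array([(c[0]-p["cx"])/p["fx"],(c[1]-p["cy"])/p["fy"],1.]);return -R.T@t,d/np.linalg.norm(d)
def atz(p,c,z):
    o,d=ray(p,c);return o+d*(z-o[2])/d[2]
def tri(rs):
    A=sum(np.eye(3)-np.outer(d,d) for o,d in rs);b=sum((np.eye(3)-np.outer(d,d))@o for o,d in rs);return np.linalg.solve(A,b)
def proj(p,X):
    c=np.array(p["R"])@X+np.array(p["t"]);return np.array([p["fx"]*c[0]/c[2]+p["cx"],p["fy"]*c[1]/c[2]+p["cy"]])
E
python3 - <<'E'
from h import *
np.set_printoptions(precision=4,suppress=True)
s=bot.read_state();print(s["time_s"],s["position"],s["tcp_rot"],s["opening"],s["force"])
Z=dict(probe_grip=.124,plug_grip=.111,stand_top=.09,guide=.078,lens_top=.029)
for n in("scene","side","wrist"):
    p=bot.capture(n);cv2.imwrite(f"pics/{n}0.png",p["image"]);print(n,ray(p,(280,210)))
    for q in Z:
        for r in bot.pinpoint(p,q)[:2]: print(q,np.array(r["centre"]),round(r["confidence"],2),atz(p,r["centre"],Z[q]))
a=[cv2.imread(f"pics/{n}0.png") for n in("scene","side")]
E
```

```text
0.0 [0.2003 0.5913 0.2356] [[-0.9471  0.3211 -0.001 ]
 [ 0.3211  0.9471 -0.0019]
 [ 0.0004 -0.0021 -1.    ]] 1.0024780582086033 [-0.4642  0.9442  0.9277]
scene (array([-0.0552, -0.5263,  0.4752]), array([ 0.6803,  0.5938, -0.4296]))
probe_grip [228.5 185.9] 0.74 [0.5157 0.1409 0.124 ]
probe_grip [218.8 172.8] 0.2 [0.5597 0.2294 0.124 ]
plug_grip [219.4 178.2] 0.59 [0.5564 0.2241 0.111 ]
stand_top [222.4 192.7] 0.6 [0.529  0.1814 0.09  ]
stand_top [229.5 184.8] 0.33 [0.5782 0.2096 0.09  ]
guide [344.1 260.6] 0.95 [ 0.4911 -0.2142  0.078 ]
lens_top [346.6 285.2] 0.66 [ 0.4881 -0.2273  0.029 ]
side (array([0.8035, 0.5212, 0.7677]), array([-0.296 , -0.6066, -0.7378]))
probe_grip [328.6 267.7] 0.54 [0.5318 0.1451 0.124 ]
plug_grip [339.8 317.5] 0.86 [0.5591 0.2272 0.111 ]
stand_top [334.7 300.4] 0.56 [0.5421 0.1868 0.09  ]
guide [259.2 157.1] 0.56 [ 0.4968 -0.2079  0.078 ]
lens_top [256.2 168.8] 0.88 [ 0.4983 -0.226   0.029 ]
wrist (array([0.1373, 0.6129, 0.3843]), array([ 0.2201, -0.0768, -0.9724]))
```

View pics/scene0.png

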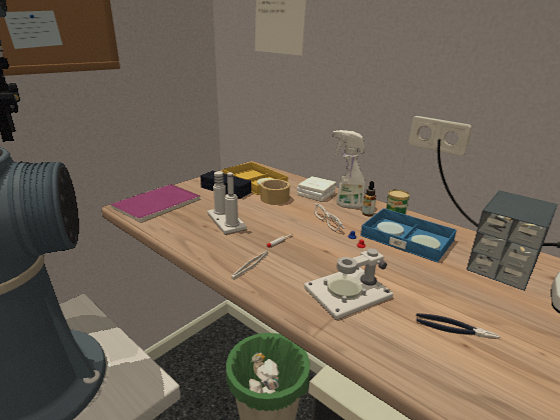

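View pics/side0.png

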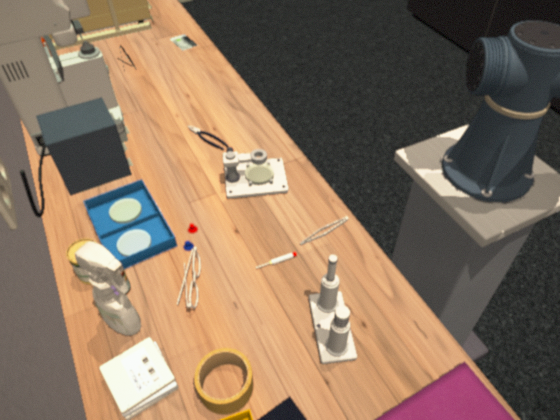

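The scene picture shows the stand near (227,205), with the slim probe at (231,187) and the plug at (219,180). The jig ring is at (345,262). In the side view the probe is at (332,267), the plug at (341,317) and the ring at (259,157). The network results agree with both pictures. I'll move above the probe with the jaws closing across the stand.

```bash
cat >> h.py <<'E'
from scipy.spatial.transform import Rotation as Ro
def Rdown(yaw):
    y=np.array([np.cos(yaw),np.sin(yaw),0]);z=np.array([0,0,-1.]);return np.c_[np.cross(y,z),y,z]
def plan(P,R,Pt,Rt,n):
    R=np.array(R);P=np.array(P,float);rv=Ro.from_matrix(R.T@Rt).as_rotvec()/n;out=[]
    for i in range(n):
        d=R.T@((np.array(Pt)-P)/(n-i)); row=np.r_[np.round(d*1000,1),np.round(rv,4)]
        P=P+R@row[:3]/1000;R=R@Ro.from_rotvec(row[3:]).as_matrix();out.append(row.tolist())
    return out
E
python3 - <<'E'
from h import *
s=bot.read_state()
for r in plan(s["position"],s["tcp_rot"],[.523,.143,.237],Rdown(np.radians(-22)),12):print(r)
E
```

```text
[-37.5, -26.8, -0.0, 0.0, -0.0, 0.1357]
[-40.7, -21.5, -0.0, 0.0, -0.0, 0.1357]
[-43.3, -15.8, -0.0, 0.0, -0.0, 0.1357]
[-45.0, -9.8, -0.0, 0.0, -0.0, 0.1357]
[-45.9, -3.6, -0.1, 0.0, -0.0, 0.1357]
[-46.0, 2.6, -0.0, 0.0, -0.0, 0.1357]
[-45.2, 8.8, -0.1, 0.0, -0.0, 0.1357]
[-43.6, 14.9, -0.0, 0.0, -0.0, 0.1357]
[-41.2, 20.6, -0.1, 0.0, -0.0, 0.1357]
[-38.0, 26.0, -0.0, 0.0, -0.0, 0.1357]
[-34.1, 30.9, -0.1, 0.0, -0.0, 0.1357]
[-29.6, 35.3, -0.0, 0.0, -0.0, 0.1357]
```

Emit:
{"method": "play_rows", "body": {"moves": [[[-37.5,-26.8,0,0,0,0.1357],[-40.7,-21.5,0,0,0,0.1357],[-43.3,-15.8,0,0,0,0.1357],[-45,-9.8,0,0,0,0.1357],[-45.9,-3.6,0,0,0,0.1357]]]}}

```text
time_s: 1.4
position: [0.3358, 0.4034, 0.2368]
tcp_rot: [[-0.532, 0.847, 0.001], [0.847, 0.532, 0.0], [0.0, 0.001, -1.0]]
force: [1.4, -0.2, 0.2]
opening: 1.0
grasp_force: 0.0
```

Emit:
{"method": "play_rows", "body": {"moves": [[[-46,2.6,0,0,0,0.1357],[-45.2,8.8,0,0,0,0.1357],[-43.6,14.9,0,0,0,0.1357],[-41.2,20.6,0,0,0,0.1357],[-38,26,0,0,0,0.1357]]]}}

```text
time_s: 1.9
position: [0.4702, 0.2161, 0.2368]
tcp_rot: [[0.118, 0.993, 0.001], [0.993, -0.118, 0.0], [0.0, 0.001, -1.0]]
force: [1.0, 0.5, -0.7]
opening: 0.999
grasp_force: 0.0
```

Emit:
{"method": "play_rows", "body": {"moves": [[[-34.1,30.9,0,0,0,0.1357],[-29.6,35.3,0,0,0,0.1357],[0,0,0,0,0,0],[0,0,0,0,0,0],[0,0,0,0,0,0]]]}}

```text
time_s: 2.4
position: [0.5219, 0.1437, 0.2364]
tcp_rot: [[0.374, 0.928, -0.001], [0.928, -0.374, 0.0], [-0.0, -0.001, -1.0]]
force: [-0.2, 0.5, 0.2]
opening: 1.001
grasp_force: 0.0
```

```bash
python3 - <<'E'
from h import *
np.set_printoptions(precision=4,suppress=True)
s=bot.read_state();print(s["time_s"],s["position"],s["tcp_rot"],s["force"])
p=bot.capture("wrist");cv2.imwrite("pics/w1.png",p["image"]);print(ray(p,(280,210)))
for q,z in dict(probe_grip=.124,plug_grip=.111,stand_top=.09).items():
    for f in (bot.pinpoint,bot.search_frame):
        for r in f(p,q)[:2]: print(q,np.array(r["centre"]),round(r["confidence"],2),atz(p,r["centre"],z))
E
```

```text
2.4 [0.5219 0.1437 0.2364] [[ 0.3738  0.9275 -0.0014]
 [ 0.9275 -0.3738  0.0003]
 [-0.0002 -0.0014 -1.    ]] [-0.1702  0.5214  0.2489]
(array([0.5451, 0.2042, 0.3841]), array([-0.0908, -0.213 , -0.9728]))
probe_grip [285.  209.7] 0.92 [0.5246 0.146  0.124 ]
probe_grip [284.3 202.3] 0.92 [0.5263 0.1518 0.124 ]
probe_grip [415.  413.8] 0.62 [ 0.5651 -0.0827  0.124 ]
plug_grip [281.8  97.1] 0.94 [0.5545 0.2274 0.111 ]
plug_grip [284.7  95.3] 0.96 [0.5571 0.2278 0.111 ]
plug_grip [282.6 143.9] 0.47 [0.5419 0.1941 0.111 ]
stand_top [285.1 150.5] 0.6 [0.5415 0.1873 0.09  ]
stand_top [283.5 145.2] 0.96 [0.5419 0.192  0.09  ]
```

View pics/w1.png

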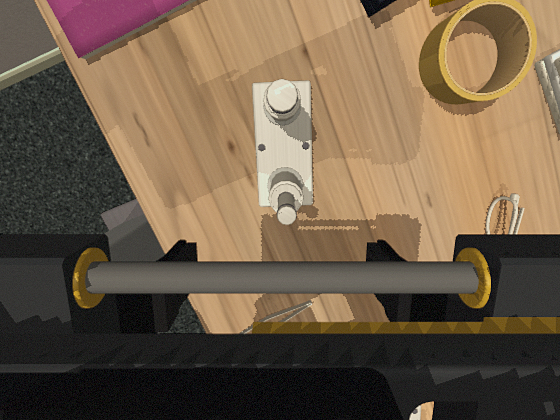

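The wrist view shows the slim probe's top disc near (287,214) and the plug's top near (283,95). The jaws straddle the probe correctly. I'll measure the probe's top disc and its handle centre.

```bash
python3 - <<'E'
from h import *
np.set_printoptions(precision=4,suppress=True)
p=bot.capture("wrist");s=bot.read_state()
print("top",atz(p,(287,214),.154),"plugtop",atz(p,(283,94),.128))
# mid of handle silhouettes
rs=[]
for n in("wrist","scene","side"):
    p=bot.capture(n)
    r=bot.pinpoint(p,"probe_grip")[0];rs.append(ray(p,r["centre"]));print(n,r["centre"],r["confidence"],atz(p,r["centre"],.124))
X=tri(rs);print("tri",X)
for P in([.5235,.1445,.124],):
  P=np.array(P);print((np.array(s["tcp_rot"]).T@(P-np.array(s["position"])))*1000)
p=bot.capture("wrist")
im=cv2.resize(p["image"][60:230,220:350],None,fx=4,fy=3.4*4/3.4);
for z,c in((.154,(0,0,255)),(.094,(0,255,0))):
  u=proj(p,np.array([.5240,.1450,z]));cv2.drawMarker(im,(int((u[0]-220)*4),int((u[1]-60)*4)),c,0,20,1)
cv2.imwrite("pics/c1.png",cv2.resize(im,(459,600)))
E
```

```text
top [0.5279 0.1493 0.154 ] plugtop [0.5563 0.2277 0.128 ]
wrist [284.0, 205.8] 0.68 [0.526  0.1491 0.124 ]
scene [228.4, 182.6] 0.6 [0.5302 0.1577 0.124 ]
side [327.0, 268.4] 0.73 [0.5349 0.1451 0.124 ]
tri [0.5291 0.1493 0.1262]
[  1.1483   0.3975 112.6415]
```

View pics/c1.png

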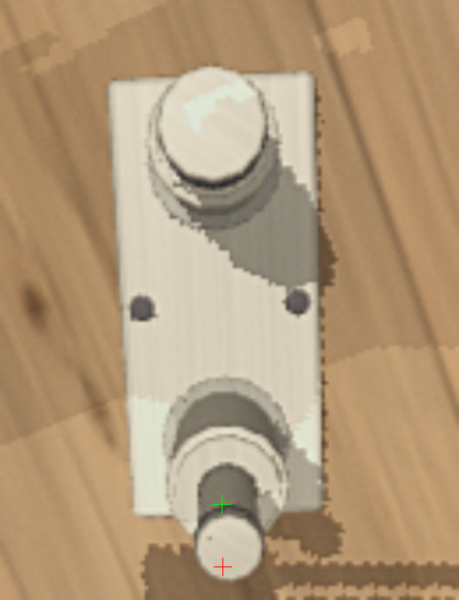

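The probe's top disc centres at about (285,214) in the full frame, which gives a position of (0.527, 0.149). I'll descend and grip at mid-handle.

Emit:
{"method": "play_rows", "body": {"moves": [[[7,2.6,22,0,0,0],[0,0,30,0,0,0],[0,0,30,0,0,0],[0,0,22,0,0,0],[0,0,13,0,0,0]]]}}

```text
time_s: 3.65
position: [0.5271, 0.1483, 0.1177]
tcp_rot: [[0.375, 0.927, -0.003], [0.927, -0.375, -0.0], [-0.001, -0.003, -1.0]]
force: [-0.8, 0.6, 0.9]
opening: 1.0
grasp_force: 0.0
```

Emit:
{"method": "play_rows", "body": {"moves": [[[0,0,0,0,0,0],[0,0,0,0,0,0]]]}}

```text
time_s: 3.85
position: [0.5286, 0.1485, 0.12]
tcp_rot: [[0.375, 0.927, 0.001], [0.927, -0.375, 0.0], [0.0, 0.001, -1.0]]
force: [-0.1, 0.0, -0.1]
opening: 1.003
grasp_force: 0.0
```

Emit:
{"method": "play_rows", "body": {"moves": [[[0,0,0,0,0,0],[0,0,0,0,0,0],[0,0,0,0,0,0],[0,0,0,0,0,0],[0,0,0,0,0,0]]], "fingers": -1}}

```text
time_s: 4.35
position: [0.5281, 0.1485, 0.1198]
tcp_rot: [[0.375, 0.927, 0.001], [0.927, -0.375, 0.0], [0.0, 0.0, -1.0]]
force: [-0.6, -1.0, 0.0]
opening: 0.63
grasp_force: 0.0
```

Emit:
{"method": "play_rows", "body": {"moves": [[[0,0,0,0,0,0],[0,0,0,0,0,0],[0,0,0,0,0,0],[0,0,0,0,0,0],[0,0,0,0,0,0]]]}}

```text
time_s: 4.85
position: [0.528, 0.1485, 0.1195]
tcp_rot: [[0.375, 0.927, -0.0], [0.927, -0.375, 0.0], [-0.0, -0.0, -1.0]]
force: [0.6, -0.2, -0.3]
opening: 0.174
grasp_force: 0.0
```

```bash
python3 - <<'E'
from h import *
p=bot.capture("wrist");cv2.imwrite("pics/w2.png",p["image"])
E
```

```text
(no output)
```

View pics/w2.png

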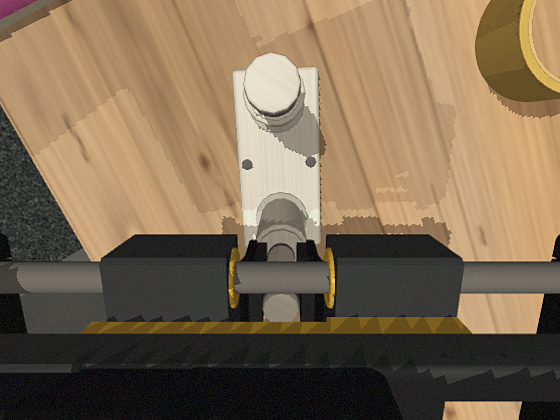

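The picture shows the probe at (281,300), centred between the nearly closed pads. I'll finish closing, then lift 110 mm. The tip starts at 15 mm and has to clear 95 mm.

Emit:
{"method": "play_rows", "body": {"moves": [[[0,0,0,0,0,0],[0,0,0,0,0,0],[0,0,0,0,0,0],[0,0,0,0,0,0],[0,0,0,0,0,0]]]}}

```text
time_s: 5.4
position: [0.528, 0.1485, 0.1195]
tcp_rot: [[0.375, 0.927, -0.0], [0.927, -0.375, -0.0], [-0.0, -0.0, -1.0]]
force: [-0.5, 0.3, 0.2]
opening: 0.151
grasp_force: 30.0
```

Emit:
{"method": "play_rows", "body": {"moves": [[[0,0,-4,0,0,0],[0,0,-6,0,0,0],[0,0,-10,0,0,0],[0,0,-10,0,0,0],[0,0,-12,0,0,0]]]}}

```text
time_s: 5.9
position: [0.5281, 0.1485, 0.1627]
tcp_rot: [[0.375, 0.927, 0.0], [0.927, -0.375, -0.0], [0.0, 0.0, -1.0]]
force: [0.6, 0.2, 0.2]
opening: 0.153
grasp_force: 30.0
```

Emit:
{"method": "play_rows", "body": {"moves": [[[0,0,-14,0,0,0],[0,0,-15,0,0,0],[0,0,-15,0,0,0],[0,0,-15,0,0,0],[0,0,-12,0,0,0]]]}}

```text
time_s: 6.4
position: [0.5283, 0.1485, 0.2345]
tcp_rot: [[0.375, 0.927, 0.002], [0.927, -0.375, 0.0], [0.001, 0.002, -1.0]]
force: [-0.0, -0.2, -0.0]
opening: 0.155
grasp_force: 30.0
```

Emit:
{"method": "play_rows", "body": {"moves": [[[0,0,-5,0,0,0],[0,0,-2,0,0,0],[0,0,0,0,0,0],[0,0,0,0,0,0],[0,0,0,0,0,0]]]}}

```text
time_s: 6.9
position: [0.5276, 0.1484, 0.2388]
tcp_rot: [[0.375, 0.927, -0.002], [0.927, -0.375, -0.0], [-0.001, -0.001, -1.0]]
force: [0.6, 0.9, -0.8]
opening: 0.154
grasp_force: 30.0
```

```bash
python3 - <<'E'
from h import *
np.set_printoptions(precision=4,suppress=True)
s=bot.read_state();print(s["time_s"],s["position"],s["opening"],s["grasp_force"])
ps={n:bot.capture(n) for n in("scene","side","wrist")}
ims=[]
for n,p in ps.items():
    for q in("probe_grip","probe_tip","guide","lens_top","probe"):
        for r in bot.pinpoint(p,q)[:1]: print(n,q,np.array(r["centre"]),round(r["confidence"],2),atz(p,r["centre"],dict(guide=.078,lens_top=.029).get(q,.23)))
p=ps["scene"]; u=proj(p,np.array([.528,.1485,.2])).astype(int);print(u)
a=p["image"][u[1]-50:u[1]+50,u[0]-65:u[0]+65]
p=ps["side"]; v=proj(p,np.array([.528,.1485,.2])).astype(int);print(v)
b=p["image"][v[1]-50:v[1]+50,v[0]-65:v[0]+65]
cv2.imwrite("pics/l1.png",cv2.resize(np.hstack([a,b]),None,fx=3,fy=3,interpolation=2))
E
```

```text
6.9 [0.5276 0.1484 0.2388] 0.1536862755970665 29.99961908441037
scene probe_grip [225.2 137.1] 0.58 [0.5511 0.187  0.23  ]
scene probe_tip [228.6 182.7] 0.64 [ 0.3534 -0.0494  0.23  ]
scene guide [346.4 262.3] 0.57 [ 0.4892 -0.2207  0.078 ]
scene probe [228.9 153. ] 0.68 [0.4699 0.0815 0.23  ]
side probe_grip [334.8 220.3] 0.7 [0.5236 0.1359 0.23  ]
side probe_tip [336.7 264.7] 0.95 [0.5639 0.2078 0.23  ]
side guide [258.7 154.3] 0.64 [ 0.4938 -0.2169  0.078 ]
side lens_top [257.1 165.7] 0.57 [ 0.492  -0.2346  0.029 ]
side probe [336.9 234.6] 0.67 [0.5353 0.1614 0.23  ]
wrist probe_tip [280.6 217.2] 0.75 [0.5352 0.1713 0.23  ]
wrist guide [281.7 213.8] 0.24 [0.5222 0.1373 0.078 ]
wrist probe [282.6 254.6] 0.59 [0.529 0.153 0.23 ]
[229 154]
[335 239]
```

View pics/l1.png

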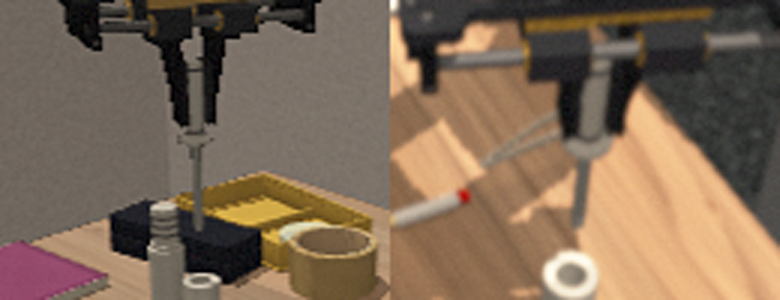

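The probe is lifted, upright between the pads, and its socket is empty; the plug is undisturbed. I'll carry it to the jig and stop 50 mm short, so the ring shows in the wrist camera.

Emit:
{"method": "play_rows", "body": {"moves": [[[-20,5.2,0,0,0,0],[-35,9.1,0,0,0,0],[-40,10.4,0,0,0,0],[-40,10.4,0,0,0,0],[-40,10.4,0,0,0,0]]]}}

```text
time_s: 8.3
position: [0.5044, -0.0322, 0.2397]
tcp_rot: [[0.374, 0.927, 0.001], [0.927, -0.374, -0.0], [0.0, 0.001, -1.0]]
force: [0.4, 0.1, -0.3]
opening: 0.153
grasp_force: 30.0
```

Emit:
{"method": "play_rows", "body": {"moves": [[[-40,10.4,0,0,0,0],[-40,10.4,0,0,0,0],[-40,10.4,0,0,0,0],[-40,10.4,0,0,0,0],[-35,9.1,0,0,0,0]]]}}

```text
time_s: 8.8
position: [0.4781, -0.2328, 0.2397]
tcp_rot: [[0.376, 0.927, 0.001], [0.927, -0.376, -0.001], [-0.0, 0.001, -1.0]]
force: [1.0, 1.2, -0.4]
opening: 0.151
grasp_force: 30.0
```

Emit:
{"method": "play_rows", "body": {"moves": [[[-20,5.2,0,0,0,0],[-10,2.6,0,0,0,0],[0,0,0,0,0,0],[0,0,0,0,0,0],[0,0,0,0,0,0]]]}}

```text
time_s: 9.3
position: [0.4744, -0.2598, 0.2395]
tcp_rot: [[0.374, 0.928, -0.0], [0.928, -0.374, 0.001], [0.001, -0.001, -1.0]]
force: [0.1, 0.5, -0.5]
opening: 0.155
grasp_force: 30.0
```

```bash
python3 - <<'E'
from h import *
np.set_printoptions(precision=4,suppress=True)
s=bot.read_state();P=np.array(s["position"]);R=np.array(s["tcp_rot"]);print(s["time_s"],P,R[:,1],s["grasp_force"])
ps={n:bot.capture(n) for n in("scene","side","wrist")}
for n,p in ps.items():
    for q,z in dict(guide=.078,lens_top=.029,probe_tip=P[2]-.1045,probe_grip=P[2]+.0045,probe=P[2]-.0295).items():
        for r in bot.pinpoint(p,q)[:1]: print(n,q,np.array(r["centre"]),round(r["confidence"],2),atz(p,r["centre"],z))
print("tip nominal px",{n:proj(p,P-[0,0,.1045]) for n,p in ps.items()})
cv2.imwrite("pics/w3.png",ps["wrist"]["image"])
E
```

```text
9.3 [ 0.4744 -0.2598  0.2395] [ 0.9276 -0.3736 -0.0008] 29.99962432309985
scene guide [345.7 259.8] 0.75 [ 0.4956 -0.2149  0.078 ]
scene lens_top [344.  282.4] 0.76 [ 0.4923 -0.2186  0.029 ]
scene probe_tip [365.2 249.7] 0.85 [ 0.4668 -0.2666  0.135 ]
scene probe_grip [372.1 186.5] 0.75 [ 0.4826 -0.2558  0.244 ]
scene probe [369.6 207.6] 0.73 [ 0.4747 -0.2603  0.21  ]
side guide [259.7 153.7] 0.72 [ 0.491  -0.2177  0.078 ]
side lens_top [255.4 168.1] 0.72 [ 0.4989 -0.229   0.029 ]
side probe_tip [259.7 119.8] 0.8 [ 0.4689 -0.2594  0.135 ]
side probe_grip [253.8  78. ] 0.57 [ 0.4787 -0.2557  0.244 ]
side probe [255.8  89.5] 0.75 [ 0.472  -0.2645  0.21  ]
wrist guide [283.4 153. ] 0.97 [ 0.4919 -0.2187  0.078 ]
wrist lens_top [284.9 149.7] 0.62 [ 0.4937 -0.2191  0.029 ]
wrist probe_tip [281.4 219.7] 0.69 [ 0.4724 -0.2623  0.135 ]
wrist probe [284.2 253.6] 0.69 [ 0.474  -0.2626  0.21  ]
tip nominal px {'scene': array([363.9986, 246.6049]), 'side': array([257.345 , 120.3988]), 'wrist': array([282.6025, 215.842 ])}
```

View pics/w3.png

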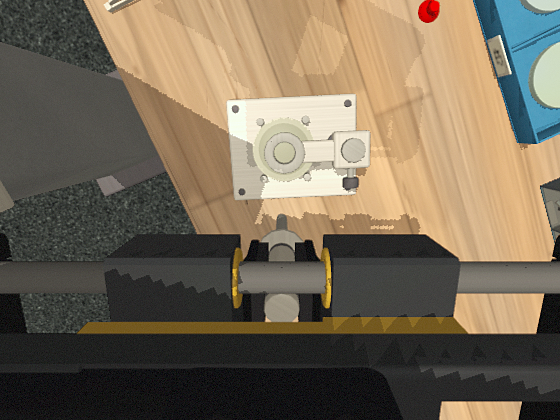

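The wrist view shows the ring mouth at (284,152), the column to its right at (351,150), and the stem tip at about (281,217). Going by the tip-to-ring offset, I'll move 46.5 mm in x and 1.5 mm in y, then lower to just above the ring and check.

Emit:
{"method": "play_rows", "body": {"moves": [[[12,0.4,0,0,0,0],[16,0.5,0,0,0,0],[12,0.4,5,0,0,0],[6.5,0.2,10,0,0,0],[0,0,10,0,0,0]]]}}

```text
time_s: 10.7
position: [0.4935, -0.2171, 0.2136]
tcp_rot: [[0.373, 0.928, -0.0], [0.928, -0.373, 0.0], [0.0, -0.001, -1.0]]
force: [-1.1, 0.4, -0.3]
opening: 0.158
grasp_force: 30.0
```

Emit:
{"method": "play_rows", "body": {"moves": [[[0,0,8,0,0,0],[0,0,4,0,0,0],[0,0,0,0,0,0],[0,0,0,0,0,0],[0,0,0,0,0,0]]]}}

```text
time_s: 11.2
position: [0.4935, -0.2193, 0.2029]
tcp_rot: [[0.375, 0.927, 0.001], [0.927, -0.375, -0.001], [-0.0, 0.001, -1.0]]
force: [0.2, 0.2, -0.9]
opening: 0.15
grasp_force: 30.0
```

```bash
python3 - <<'E'
from h import *
np.set_printoptions(precision=4,suppress=True)
s=bot.read_state();P=np.array(s["position"]);R=np.array(s["tcp_rot"]);print(s["time_s"],P,R[:,1],s["grasp_force"])
ps={n:bot.capture(n) for n in("scene","side","wrist")}
ims=[]
for n,p in ps.items():
    g={}
    for q,z in dict(guide=.078,lens_top=.029,probe_tip=P[2]-.1045,probe=P[2]-.0295,probe_grip=P[2]+.0045).items():
        for r in bot.pinpoint(p,q)[:1]: print(n,q,np.array(r["centre"]),round(r["confidence"],2),atz(p,r["centre"],z))
    u=proj(p,P-[0,0,.105]).astype(int)
    w=(50,65) if n!="wrist" else (70,65)
    im=cv2.resize(p["image"][u[1]-50:u[1]+50,u[0]-42:u[0]+42],(260*2//2,310),interpolation=2);ims.append(im);print(u)
cv2.imwrite("pics/j1.png",np.hstack(ims))
E
```

```text
11.2 [ 0.4935 -0.2193  0.2029] [ 0.9268 -0.3755  0.0009] 29.999656565487385
scene guide [347.4 262.3] 0.83 [ 0.4905 -0.222   0.078 ]
scene lens_top [343.9 282.7] 0.61 [ 0.4913 -0.219   0.029 ]
scene probe_tip [348.9 250.9] 0.86 [ 0.4977 -0.2184  0.0984]
scene probe [350.9 218.7] 0.56 [ 0.4832 -0.2232  0.1734]
scene probe_grip [352.8 197.8] 0.88 [ 0.4956 -0.2153  0.2074]
[348 252]
side guide [262.5 152.5] 0.73 [ 0.4837 -0.2186  0.078 ]
side lens_top [259.4 170.2] 0.96 [ 0.4937 -0.2183  0.029 ]
side probe_tip [257.5 148.8] 0.68 [ 0.4976 -0.2128  0.0984]
side probe [256.  117.5] 0.67 [ 0.4928 -0.2226  0.1734]
side probe_grip [253.7 106.1] 0.56 [ 0.4988 -0.2165  0.2074]
[258 146]
wrist guide [276.4 210.4] 0.58 [ 0.4885 -0.2176  0.078 ]
wrist lens_top [279.  197.9] 0.93 [ 0.4906 -0.2175  0.029 ]
wrist probe_tip [279.5 215.4] 0.6 [ 0.4913 -0.2178  0.0984]
wrist probe [284.6 252.5] 0.61 [ 0.4933 -0.2212  0.1734]
[282 215]
```

View pics/j1.png

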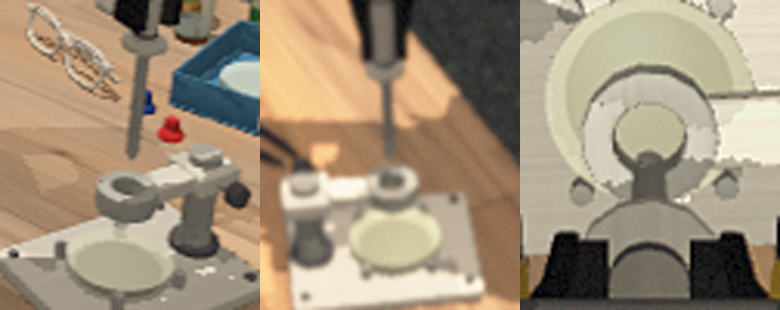

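The crop shows the scene, side and wrist views. In the wrist part the stem lines up with the bore left to right (crop columns 649 and 650). The bore centre is at crop row 141 and the tip centre is near row 168. I'll turn these into an offset.

```bash
python3 - <<'E'
from h import *
np.set_printoptions(precision=4,suppress=True)
s=bot.read_state();P=np.array(s["position"]);R=np.array(s["tcp_rot"]);p=bot.capture("wrist")
g=atz(p,(282.0,210.5),.078);t=atz(p,(281.7,219.2),P[2]-.1045)
print(g,t,R.T@(g-t)*1000,R.T@(g-P)*1000)
gp=proj(p,t+[0,0,.001])
# independent: scene/side tip vs guide pixel-level
for n in("scene","side"):
    p=bot.capture(n)
    c=[bot.pinpoint(p,q)[0]["centre"] for q in("guide","probe_tip","lens_top")]
    print(n,c,R.T@(atz(p,c[0],.078)-atz(p,c[1],P[2]-.1045))*1000,R.T@(atz(p,c[2],.029)-atz(p,c[1],P[2]-.1045))*1000)
    # stem line: mask columns
    u=proj(p,P-[0,0,.105]);
    cv2.imwrite(f"pics/z_{n}.png",p["image"][int(u[1])-30:int(u[1])+30,int(u[0])-40:int(u[0])+40])
a=[cv2.resize(cv2.imread(f"pics/z_{n}.png"),(400,300),interpolation=2) for n in("scene","side")]
cv2.imwrite("pics/z.png",np.hstack(a))
E
```

```text
[ 0.4926 -0.2189  0.078 ] [ 0.4915 -0.2208  0.0981] [ 2.1826  0.2777 20.071 ] [ -0.3802  -0.6351 124.5709]
scene [[221.2, 189.5], [348.7, 252.6], [343.2, 286.3]] [ 436.53   -104.5716   20.0604] [ -7.5516 -10.0681  69.0705]
side [[259.4, 156.9], [260.8, 148.9], [256.0, 168.7]] [ 2.977   4.0562 20.0712] [-12.9692  13.1479  69.0719]
```

View pics/z.png

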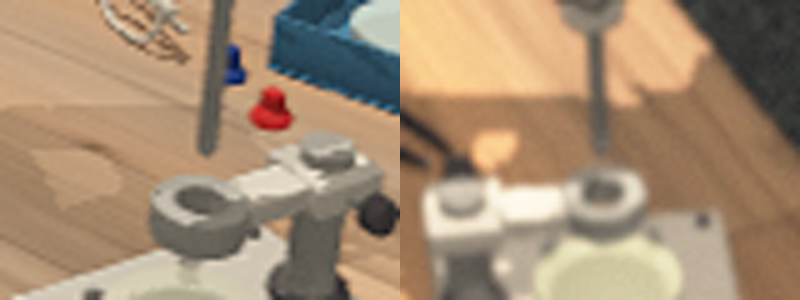

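In the scene view the stem line (207,150) extends to the bore centre at about (203,200). The side view agrees to within 1–2 mm. I'll correct by +1.5 mm in x and -0.3 mm in y, then lower gently through the ring.

Emit:
{"method": "play_rows", "body": {"moves": [[[1.5,-0.3,0,0,0,0],[0,0,5,0,0,0],[0,0,7,0,0,0],[0,0,7,0,0,0],[0,0,7,0,0,0]]]}}

```text
time_s: 13.05
position: [0.4933, -0.2171, 0.1756]
tcp_rot: [[0.375, 0.927, -0.001], [0.927, -0.375, 0.0], [0.0, -0.001, -1.0]]
force: [-0.1, 0.8, -0.2]
opening: 0.151
grasp_force: 30.0
```

Emit:
{"method": "play_rows", "body": {"moves": [[[0,0,7,0,0,0],[0,0,7,0,0,0],[0,0,6,0,0,0],[0,0,4,0,0,0],[0,0,0,0,0,0]]]}}

```text
time_s: 13.55
position: [0.4932, -0.2171, 0.1519]
tcp_rot: [[0.375, 0.927, -0.001], [0.927, -0.375, 0.001], [0.0, -0.001, -1.0]]
force: [0.3, -0.5, -1.0]
opening: 0.152
grasp_force: 30.0
```

Emit:
{"method": "play_rows", "body": {"moves": [[[0,0,4,0,0,0],[0,0,3,0,0,0],[0,0,2,0,0,0],[0,0,0,0,0,0],[0,0,0,0,0,0]]]}}

```text
time_s: 14.05
position: [0.4936, -0.2173, 0.1436]
tcp_rot: [[0.375, 0.927, 0.0], [0.927, -0.375, -0.0], [-0.0, 0.0, -1.0]]
force: [-0.1, 0.1, -1.0]
opening: 0.152
grasp_force: 30.0
```

```bash
python3 - <<'E'
from h import *
np.set_printoptions(precision=4,suppress=True)
s=bot.read_state();P=np.array(s["position"]);print(s["time_s"],P,s["force"])
ims=[]
for n in("scene","side","wrist"):
    p=bot.capture(n)
    r=bot.pinpoint(p,"probe_tip")[:1];print(n,[(x["centre"],x["confidence"],atz(p,x["centre"],.039)) for x in r])
    u=proj(p,np.array([.4935,-.218,.06])).astype(int);print(u)
    ims.append(cv2.resize(p["image"][u[1]-35:u[1]+45,u[0]-26:u[0]+26],(260,400),interpolation=2))
cv2.imwrite("pics/f.png",np.hstack(ims))
E
```

```text
14.05 [ 0.4936 -0.2173  0.1436] [-0.0899  0.1403 -1.0209]
scene [([345.2, 280.0], 0.7, array([ 0.4882, -0.2229,  0.039 ]))]
[345 268]
side [([261.0, 167.5], 0.54, array([ 0.4909, -0.2148,  0.039 ]))]
[258 160]
wrist [([280.7, 214.7], 0.71, array([ 0.4925, -0.2158,  0.039 ]))]
[283 224]
```

View pics/f.png

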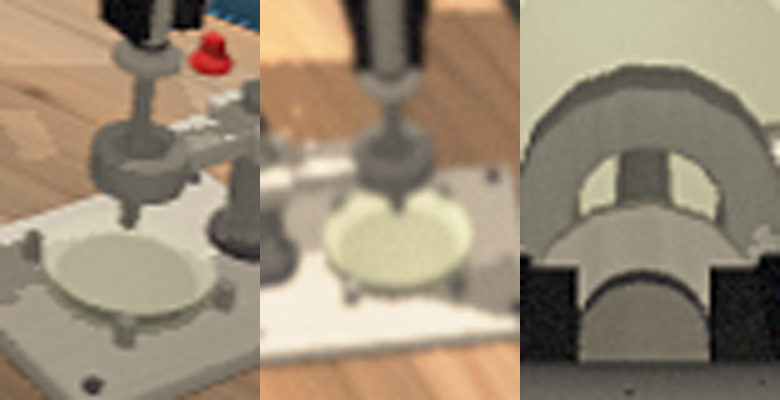

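The picture shows the stem down through the ring with clearance all round. In the wrist part the bore runs from column 577 to 722 and the stem from 617 to 667, so it needs about +0.5–1 mm in y. The tip is at (129,225) in the scene part and (398,208) in the side part. I'll check the tip height against the projections.

```bash
python3 - <<'E'
from h import *
np.set_printoptions(precision=1,suppress=True)
P=np.array(bot.read_state()["position"])
for n in("scene","side"):
    p=bot.capture(n);u=proj(p,np.array([.4935,-.218,.06])).astype(int)
    o=u-[26,35]
    for k,z in dict(mouth=.078,under=.062,tip39=.039,tip45=.045,tip50=.05,lens=.029,flange=P[2]-.0295).items():
        print(n,k,(proj(p,np.array([.4935,-.2175,z]))-o)*5+[0 if n=="scene" else 260,0])
    g=cv2.cvtColor(p["image"],cv2.COLOR_BGR2GRAY);c=u[0]
    x0={"scene":345,"side":260}[n];y0={"scene":270,"side":160}[n]
    print(g[y0:y0+18,x0-7:x0+8]); print("crop origin rows",(y0-o[1])*5,"cols",(x0-7-o[0])*5)
    for q in("lens_top","guide"):
        r=bot.pinpoint(p,q)[0];print(q,(np.array(r["centre"])-o)*5+[0 if n=="scene" else 260,0],r["confidence"])
E
```

```text
scene mouth [136.2 138.8]
scene under [132.2 174. ]
scene tip39 [126.7 223.4]
scene tip45 [128.1 210.6]
scene tip50 [129.3 199.9]
scene lens [124.3 244.5]
scene flange [145.4  56.7]
[[101  90  91  92  94  96 103 100 101 103 103 102  99  98  97]
 [135 121  97  90  90  95  98 101 101 102 101 102 101 100  93]
 [204 208 190 146 100  90  95  99  98 101 100  99  99  96  91]
 [203 202 200 202 173 113  89  97  96  96  93  89  89 109 138]
 [197 196 197 203 177 115  86  91  91 162 199 206 205 204 201]
 [201 203 205 208 190 132  88  89 110 190 205 201 201 201 200]
 [206 206 207 209 177 111  87  89 104 188 205 202 202 201 200]
 [207 208 208 209 199 142  81  82 162 202 205 204 203 203 203]
 [208 207 209 210 208 170 100 120 176 203 207 206 205 203 204]
 [204 200 192 192 193 192 191 207 199 204 208 207 206 204 204]
 [178 171 170 170 170 171 174 176 179 184 189 191 202 205 205]
 [170 171 170 170 170 171 171 168 169 169 168 172 182 188 201]
 [172 171 172 172 172 172 170 170 170 170 168 168 170 171 181]
 [172 172 173 171 171 172 171 169 171 170 170 169 169 168 169]
 [172 173 173 172 172 172 171 171 17
[... 989 characters left out ...]
00 200 197 188 181 188 196 199 199 201 205 207 215]
 [199 199 198 198 201 200 198 199 203 200 201 201 200 202 205]
 [198 195 197 199 200 201 200 201 202 203 203 201 201 202 200]
 [197 197 197 200 201 200 202 204 200 201 202 203 204 204 203]
 [200 199 201 201 201 201 202 204 205 205 203 202 202 205 200]
 [198 198 199 200 203 203 202 205 204 203 201 205 204 204 201]
 [202 202 201 201 201 204 204 204 202 203 203 207 206 204 203]
 [201 200 200 200 202 204 203 204 205 205 206 206 203 207 204]
 [201 200 202 203 203 204 204 205 206 206 206 204 209 206 205]
 [199 198 200 204 203 203 204 205 205 208 206 209 209 207 207]]
crop origin rows 175 cols 105
lens_top [375. 211.] 0.74
guide [396.5 158.5] 0.59
```

Predicted and observed tip positions agree: the tip is at z ≈ 0.040, about 11 mm above the lens. Centring errors are about 1 mm, with opposite signs in the different views, so no further correction is warranted. I'll let it settle and hand in.

Emit:
{"method": "play_rows", "body": {"moves": [[[0,0,0,0,0,0],[0,0,0,0,0,0],[0,0,0,0,0,0]]]}}

```text
time_s: 14.95
position: [0.4935, -0.2173, 0.1435]
tcp_rot: [[0.375, 0.927, -0.0], [0.927, -0.375, 0.0], [0.0, -0.0, -1.0]]
force: [-0.9, -0.4, -0.5]
opening: 0.156
grasp_force: 30.0
```

```bash
python3 -c "
from rig import bot
print(bot.hand_in())"
```

```text
the job is handed in; nothing more can be done
None
```

I handed the job in at about 15 s with the probe still gripped, upright and centred in the ring to about 1 mm, its tip about 11 mm above the lens by camera estimate; I saw no sign of contact with the jig, and hand-in returned no verdict.

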